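# Put a two-piece tube cake tin together

### The arm

A 6-joint arm with a two-finger parallel gripper is mounted at the origin on the work surface. World frame = base frame: x ahead of the robot, y to its left, z up, the work surface at z = 0. Lengths are in m, angles in rad, forces in N, time in s.
With the tool pointing down it reaches from about 0.3 to 0.775 m from the base axis. Payload 14.6 kg.
Tool frame: the origin (TCP) lies at the very end of the fingers, on their centre line; the grasp point (between the pads) lies 19 mm behind it; y points along the fingers, z is the direction in which the jaws open and shut, and the axes are right-handed (so a half turn about y gives the same grasp; the last joint's range is limited). The gripper opens to 94 mm and grips with 3 to 60 N. Pads are 16 mm wide; open, the fingers measure 119 mm over their backs; the gripper's body (75 mm by 177 mm) begins 78 mm behind the grasp point.
Start: joints at [-1.193, 0.3, 1.521, -0, 1.321, -0.067], TCP at [0.237, -0.496, 0.205] pointing down, gripper open.
Joint ranges: [-3.03, 3.03], [-0.79, 2.21], [0.23, 2.52], [-1.04, 4.18], [0, 3.07], [-2.55, 2.55]. Speed limits (rad/s): [2.22, 2.22, 2.57, 3.14, 3.14, 3.14].

### API

Orientations are given as [roll, pitch, yaw] about the fixed x, y, z axes, in that order (R = Rz(yaw) Ry(pitch) Rx(roll)).
In Python, from station import get_obs, camera, hand_in, masks_of gives the robot as it stands.
- The arm moves only by the shell command python3 -m jog 'ROWS' [FORCE]. ROWS is text: rows parted by semicolons, each of 7 numbers parted by spaces: the shift along the world's x, y, z in mm, then the turn, a rotation vector about the world's x, y, z in degrees, then the closure, from 0 (fully open) to 1 (shut). A call has 1 to 10 rows; each row is the pose to reach, as a shift and turn from the pose measured when the call began; what a row does not reach only later rows make up. A row lasts 1/12 s, in which the tool goes at most 41.7 mm and 7.16 degrees, less where a joint would pass 70% of its speed; a pose out of reach is approached as far as the arm can. A call with a gripper value outside its range is refused whole. The fingers move at their own pace and stop on an object; FORCE is the grip in N (left out, the last holds). Time passes only in rows, so rows that repeat a pose let the fingers close. It gives the time, the measured TCP pose, the force and the opening at its end, in the units of the state.
- get_obs(): the state, without advancing time (a new reading comes with each control period).
- camera(name): name is "scene" or "top"; returns a dict with "img" (420x560x3 uint8, red, green, blue), "range_z" (420x560 float32, m along the optical axis (not along the pixel's ray), 0 where there is no reading), "fx", "fy", "cx", "cy" (pixels), "rvec" (rotation vector, rad) and "tvec" (3), from world to camera coordinates, as OpenCV has them. Camera axes: x right, y down, z forward; pixel columns grow to the right and rows downward; lengths in m; the calibration is good to about 2 mm. A picture is of the moment at which its call begins.
- hand_in(): hands the job in, once; it reports no verdict.
Trained networks look in the newest picture that a camera, given by its name, has taken for a name from the list of things; names that differ only in an ending like _2 or _b are one class to them, and where a whole thing is asked for, a point or a joint stands for the part that bears it (a point fixed in the world has none). Each returns a list of dicts, best first, with "conf" (0 to 1); they miss things now and then, are a little off and sometimes report something else, mostly with a low value. They report only what shows in the picture. A call takes as long as a camera call. They do not tell look-alikes from the thing itself.
- masks_of(thing, camera): "mask" (420x560 bool, what is visible of it) and "extent" ([left, top, right, bottom] in pixels, round what is visible of it).
The state is a dict: "time_s": time; "qpos": joint angles; "joint_vel": joint speeds; "tau": joint torques, N m; "ee_pos": TCP position; "eef_rot": TCP orientation; "force": force on the tool from outside, world axes, zero at the start; "moment": the same for the moment, N m; "grip_width": finger opening in m.
Only numpy, scipy, OpenCV 4.12 (cv2) and the standard library are available. Lean on these libraries where they do the work, as an engineer would, in place of code of your own. Each camera call takes 0.05 s, during which the arm holds its last target.

### The job

Put the small two-piece tube cake tin together, ready for batter: pick up the loose base by its centre tube and lower it, tube upwards, into the bottomless tapered tin wall until it sits level and fully home on the lip, then let go. Lower it in rather than dropping it, leave the tin wall standing about where it is, and do not disturb the pudding moulds and the jar around it.

Things in the scene. Friction and masses are not known exactly. Their poses are not given: they have to be found in the camera images.
- base_centre (a point): Loose base of the small tube tin, browned tinplate, 0.2 kg: a round dished disc with an upright hollow tube at its centre, standing on the bench, tube up, 120 mm tall overall. Tube outside diameter 44 mm where it leaves the disc, 35 mm at its open top. This point is on the tube's axis, 60 mm above the underside and 60 mm below the top; z runs up the tube.
- wall_centre (a point): Outer wall of the same tin, browned tinplate, 0.28 kg, loose on the bench, wide end up: a bottomless tapered ring 85 mm tall, mouth 171 mm inside and 182 mm over the rolled rim, foot 140 mm outside. This point is on its axis, half-way up (42.5 mm above the foot); z points up out of the mouth. With the base home, the base's centre point is 21.5 mm above this one.
- tube_base: The same loose base; origin at the centre of its underside, z up the tube. The disc is 133 mm across at its underside and 139 mm at its upper edge; the sloping edge is 14 mm high and matches the taper of the tin wall.
- tin_wall: The same tin wall; origin at the centre of its foot, z up. Inside it narrows evenly from 171 mm to 136 mm near the foot, where a flat lip 4 mm thick turns in to a 116 mm hole. The base rests on the lip, underside 4 mm above the bench, with 1 to 2 mm to spare all round.
- mould_a_centre (a point): Bystander: small steel pudding mould standing mouth up, 69 mm across, 56 mm tall; point at its centre.
- mould_b_centre (a point): Bystander: small steel pudding mould standing mouth down, 69 mm across, 56 mm tall; point at its centre.
- jar_centre (a point): Bystander: white plastic jar with a red screw lid, 84 mm across, 130 mm tall; point at its centre.
Things that resemble listed ones, but are neither listed nor needed, are in the scene too. Leave any blue look-alike of the tin_wall alone.

How it is judged:
By the outcome, as a careful person would: the job done as asked, in the order asked, and still so for the second after the job is handed in, with the robot touching nothing.
It also fails if it takes over 43 s, if anything falls off the work surface, if the arm or the gripper's body presses on something with over 40 N, if the wrist force passes 120 N, or if a joint passes its speed limit or range.

## Working session

There is one attempt and no reset: what is moved stays moved. The work goes in short steps, Python scripts to look and compute and a shell command to move; the robot and the scene stay as the last step left them, time stands still between calls to the robot, and variables do not carry over. Pictures are saved under pics/ and viewed, and the job is handed in when it is done.

```bash
mkdir -p pics; cat > h.py <<'E'
import numpy as np, cv2
from station import get_obs, camera, hand_in, masks_of
def pts(c, m=None):
    R,_=cv2.Rodrigues(np.array(c["rvec"],float)); t=np.array(c["tvec"],float).reshape(3)
    z=c["range_z"]; ok=z>0
    if m is not None: ok&=m
    v,u=np.nonzero(ok); z=z[v,u]
    P=np.c_[(u-c["cx"])/c["fx"]*z,(v-c["cy"])/c["fy"]*z,z]
    return (P-t)@R, np.c_[u,v]
def save(c,n): cv2.imwrite(f"pics/{n}.png",c["img"][:,:,::-1])
E
python3 - <<'E'
from h import *
o=get_obs(); print({k:np.round(v,3) for k,v in o.items()})
for n in("scene","top"):
    c=camera(n); save(c,n+"0")
    np.savez(f"{n}0.npz",**c)
    for t in("tube_base","tin_wall","mould_a_centre","jar_centre"):
        for d in masks_of(t,n):
            P,_=pts(c,d["mask"]); 
            print(n,t,round(d["conf"],2),np.round(d["extent"]),len(P),np.round(P.min(0),3) if len(P) else'',np.round(P.max(0),3)if len(P) else'')
E
```

```text
{'time_s': np.float64(0.0), 'qpos': array([-1.193,  0.3  ,  1.522,  0.   ,  1.321, -0.067]), 'joint_vel': array([ 0.002, -0.   ,  0.001,  0.002,  0.   ,  0.002]), 'tau': array([ 3.0000e-03, -5.3179e+01, -3.5273e+01,  7.1000e-02,  2.4000e-02,
       -0.0000e+00]), 'ee_pos': array([ 0.237, -0.496,  0.205]), 'eef_rot': array([-1.572,  0.   , -2.697]), 'force': array([ 0.058, -0.169, -0.106]), 'moment': array([-0.047,  0.07 , -0.002]), 'grip_width': np.float64(0.094)}
scene tube_base 0.69 [324. 158. 379. 205.] 1618 [ 0.511  0.157 -0.003] [0.648 0.324 0.125]
scene tin_wall 0.97 [ 89. 204. 163. 271.] 2898 [ 0.115 -0.375 -0.003] [ 0.299 -0.194  0.091]
scene tin_wall 0.89 [192. 248. 268. 324.] 2953 [ 0.387 -0.322 -0.005] [ 0.601 -0.109  0.09 ]
scene mould_a_centre 0.92 [252. 195. 275. 223.] 516 [ 0.371 -0.025 -0.001] [0.453 0.044 0.062]
scene mould_a_centre 0.19 [193. 249. 269. 326.] 2937 [ 0.421 -0.322 -0.005] [ 0.601 -0.109  0.09 ]
scene jar_centre 0.7 [331. 247. 377. 296.] 1509 [ 0.676 -0.071 -0.002] [0.772 0.08  0.135]
top tube_base 0.64 [146. 147. 205. 204.] 2677 [ 0.514  0.162 -0.003] [0.654 0.299 0.124]
top tin_wall 0.97 [358. 302. 441. 386.] 3734 [ 0.092 -0.407 -0.005] [ 0.299 -0.191  0.09 ]
top tin_wall 0.87 [336. 164. 414. 246.] 3345 [ 0.423 -0.32  -0.002] [ 0.604 -0.138  0.09 ]
top mould_a_centre 0.85 [253. 227. 282. 263.] 726 [ 0.386 -0.023 -0.004] [0.457 0.049 0.061]
top jar_centre 0.67 [265.  87. 307. 136.] 1452 [ 0.689 -0.066 -0.003] [0.794 0.016 0.135]
```

View pics/scene0.png

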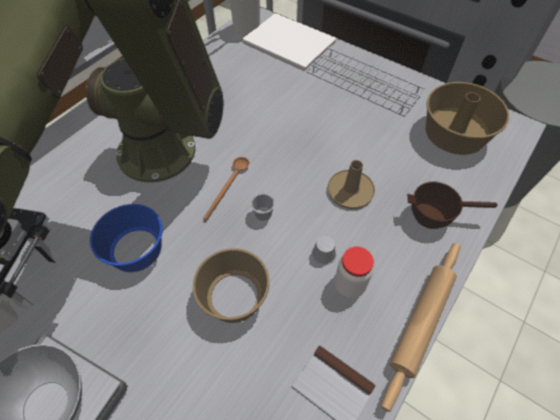

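View pics/top0.png

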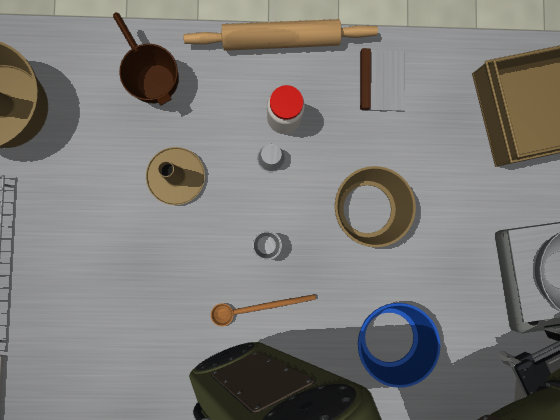

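```bash
cat > fit.py <<'E'
from h import *
from scipy.optimize import least_squares
def wallr(z,b): 
    return None
def circ(P,z0=0):
    f=lambda p: np.hypot(P[:,0]-p[0],P[:,1]-p[1])-p[2]
    r=least_squares(f,[*P[:,:2].mean(0),.05],loss='soft_l1',f_scale=.002); return np.round(r.x,4), len(P), round(np.sqrt(np.median(r.fun**2)),4)
def near(c,xy,r,z0,z1):
    P,uv=pts(c); k=(np.hypot(P[:,0]-xy[0],P[:,1]-xy[1])<r)&(P[:,2]>z0)&(P[:,2]<z1); return P[k],uv[k]
def cone(P,sl,r0):
    # outer surface radius r0+sl*z, known
    f=lambda p: np.hypot(P[:,0]-p[0],P[:,1]-p[1])-(r0+sl*P[:,2])
    r=least_squares(f,P[:,:2].mean(0),loss='soft_l1',f_scale=.002); return np.round(r.x,4),len(P),round(np.median(r.fun),4),round(np.median(abs(r.fun)),4)
E
python3 - <<'E'
from fit import *
for n in("scene","top"):
    c=dict(np.load(n+"0.npz"))
    w=near(c,(.512,-.23),.12,.083,.1)[0]; print(n,"rim",circ(w),w[:,2].max())
    w=near(c,(.512,-.23),.12,.01,.075)[0]; 
    # inner surface: points
    print(" inner",cone(w,.0175/.081,.068-.004*.0175/.081))
    b=near(c,(.585,.23),.09,.03,.11)[0]; print(" tube",cone(b,-.0045/.12,.022))
    b=near(c,(.585,.23),.09,.112,.13)[0]; print(" top",circ(b),np.median(b[:,2]))
    b=near(c,(.585,.23),.09,.006,.02)[0]; print(" disc",b[:,:2].min(0),b[:,:2].max(0),(b[:,:2].min(0)+b[:,:2].max(0))/2, np.median(b[:,2]))
    # mask contour of table
    b=near(c,(.585,.23),.09,-.02,.005)[0]; print(" bench",np.median(b[:,2]))
E
```

```text
scene rim (array([ 0.5108, -0.232 ,  0.0877]), 599, np.float64(0.0017)) 0.09045643460002377
 inner (array([ 0.5105, -0.2316]), 1510, np.float64(0.0001), np.float64(0.0007))
 tube (array([0.5798, 0.228 ]), 313, np.float64(-0.0004), np.float64(0.0009))
 top (array([0.5799, 0.2273, 0.0167]), 77, np.float64(0.001)) 0.11794948946022332
 disc [0.51060795 0.15733467] [0.64844688 0.29997914] [0.57952741 0.22865691] 0.011945541483485634
 bench 0.000872018118828162
top rim (array([ 0.5125, -0.2283,  0.0877]), 572, np.float64(0.0016)) 0.09042586731602867
 inner (array([ 0.5127, -0.2288]), 1610, np.float64(0.0), np.float64(0.0005))
 tube (array([0.5811, 0.23  ]), 322, np.float64(-0.0014), np.float64(0.0014))
 top (array([0.5816, 0.2305, 0.0165]), 81, np.float64(0.0006)) 0.11942488772991984
 disc [0.50083633 0.16196396] [0.65613705 0.30773246] [0.57848669 0.23484821] 0.011623915782468155
 bench 0.0003119085230863126
```

```bash
R="343 725 20 0 0 0 0"; python3 -m jog '343 725 20 0 0 0 0;343 725 20 0 0 0 0;343 725 20 0 0 0 0;343 725 20 0 0 0 0;343 725 20 0 0 0 0;343 725 20 0 0 0 0;343 725 20 0 0 0 0;343 725 20 0 0 0 0;343 725 20 0 0 0 0;343 725 20 0 0 0 0'
```

```text
time_s: 1.33
ee_pos: [0.4152, -0.1179, 0.2162]
eef_rot: [-1.57, 0.001, -2.697]
force: [0.2, -0.7, 0.7]
grip_width: 0.0943
```

```bash
python3 -m jog '165 347 0 0 0 0 0;165 347 0 0 0 0 0;165 347 0 0 0 0 0;165 347 0 0 0 0 0;165 347 0 0 0 0 0;165 347 0 0 0 0 0;165 347 0 0 0 0 0;165 347 0 0 0 0 0;165 347 0 0 0 0 0;165 347 0 0 0 0 0'
```

```text
time_s: 2.17
ee_pos: [0.5809, 0.2336, 0.2153]
eef_rot: [-1.571, 0.0, -2.694]
force: [0.2, -0.9, 0.0]
grip_width: 0.0937
```

```bash
python3 - <<'E'
from h import *
o=get_obs(); print(o["time_s"],o["ee_pos"],o["eef_rot"],o["qpos"])
E
```

```text
2.1667 [0.58088972 0.23363205 0.21527485] [-1.57093319e+00  2.38038858e-04 -2.69389912e+00] [3.23837991e-01 4.65495414e-01 1.27146869e+00 1.67537085e-04
 1.40440925e+00 1.44691304e+00]
```

```bash
python3 -m jog '0 -5 -20 0 0 0 0;-1 -5 -40 0 0 0 0;-1 -5 -60 0 0 0 0;-1 -5 -80 0 0 0 0;-1 -5 -100 0 0 0 0;-1 -5 -115 0 0 0 0;-1 -5 -130 0 0 0 0;-1 -5 -140 0 0 0 0;-1 -5 -140 0 0 0 0;-1 -5 -140 0 0 0 0'; python3 - <<'E'
from h import *
for n in ("scene","top"):
    c=camera(n); save(c,n+"1")
    im=c["img"]; 
    a=im[100:260,280:440] if n=="scene" else im[100:260,90:250]
    cv2.imwrite(f"pics/{n}1z.png",cv2.resize(a[:,:,::-1],None,fx=3.5,fy=3.5))
E
```

```text
time_s: 3.0
ee_pos: [0.5799, 0.2287, 0.0754]
eef_rot: [-1.571, -0.0, -2.694]
force: [0.7, -0.3, -0.2]
grip_width: 0.0938
```

View pics/scene1z.png

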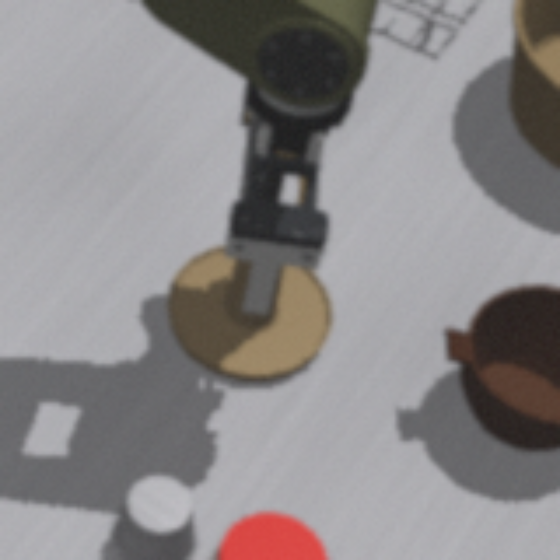

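View pics/top1z.png

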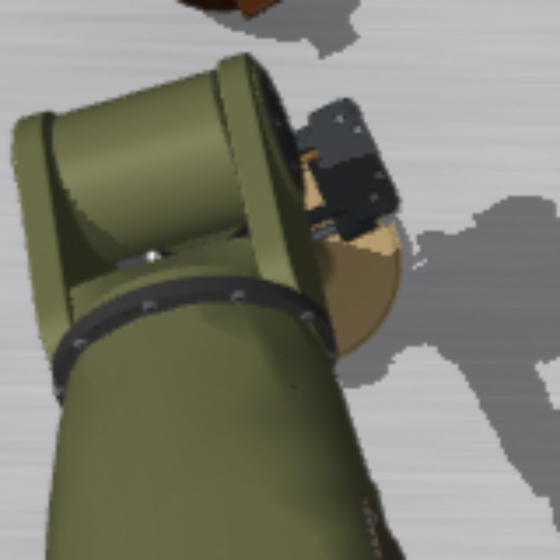

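Scene view: the fingers straddle the tube (crop ≈(260,290)), with the disc flat and undisturbed; the top view is mostly hidden by the arm. Closing gently.

```bash
python3 -m jog '0 0 0 0 0 0 0.3;0 0 0 0 0 0 0.5;0 0 0 0 0 0 0.6;0 0 0 0 0 0 0.7;0 0 0 0 0 0 0.8;0 0 0 0 0 0 1;0 0 0 0 0 0 1;0 0 0 0 0 0 1;0 0 0 0 0 0 1;0 0 0 0 0 0 1' 25
```

```text
time_s: 3.93
ee_pos: [0.5804, 0.2288, 0.0763]
eef_rot: [-1.571, 0.002, -2.694]
force: [-0.1, -0.2, -0.2]
grip_width: 0.0373
```

```bash
python3 -m jog '0 0 5 0 0 0 1;0 0 15 0 0 0 1;0 0 30 0 0 0 1;0 0 50 0 0 0 1;0 0 70 0 0 0 1;0 0 90 0 0 0 1;0 0 110 0 0 0 1;0 0 125 0 0 0 1;0 0 135 0 0 0 1;0 0 140 0 0 0 1' 30; python3 - <<'E'
from fit import *
c=camera("scene"); save(c,"scene2"); o=get_obs(); print(o["ee_pos"],o["force"],o["grip_width"])
cv2.imwrite("pics/scene2z.png",cv2.resize(c["img"][60:260,260:460,::-1],None,fx=3,fy=3))
# disc upper surface plane
P,uv=near(c,(.58,.229),.069,.125,.175)
k=np.hypot(P[:,0]-.58,P[:,1]-.229)>.03; P=P[k]
A=np.c_[P[:,0]-.58,P[:,1]-.229,np.ones(len(P))]
for i in range(5):
    s=np.linalg.lstsq(A,P[:,2],rcond=None)[0]; r=P[:,2]-A@s; k=abs(r)<max(.003,2*r.std()); A,P=A[k],P[k]
print("plane",s,len(P),r.std())
E
```

```text
time_s: 4.77
ee_pos: [0.5806, 0.229, 0.2184]
eef_rot: [-1.571, 0.004, -2.694]
force: [0.3, 0.3, -2.1]
grip_width: 0.0371
[0.58068852 0.22893334 0.21828629] [ 0.6921126   0.37699284 -0.66933249] 0.03740505703211125
plane [0.00357243 0.00276845 0.15392922] 1009 0.0013710541916247072
```

View pics/scene2z.png

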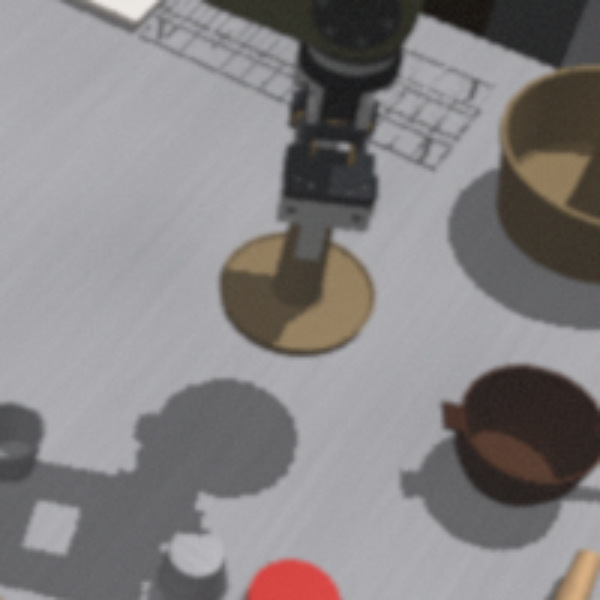

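```bash
python3 -m jog '-2 -12 5 0 0 0 1;-5 -36 10 0 0 0 1;-11 -72 10 0 0 0 1;-16 -108 10 0 0 0 1;-22 -144 10 0 0 0 1;-27 -180 10 0 0 0 1;-32 -216 10 0 0 0 1;-38 -252 10 0 0 0 1;-42 -280 10 0 0 0 1;-45 -300 10 0 0 0 1'
```

```text
time_s: 5.65
ee_pos: [0.5343, -0.0741, 0.2278]
eef_rot: [-1.571, 0.003, -2.696]
force: [0.3, 0.3, -1.7]
grip_width: 0.0375
```

Remaining: (-22.6, -156).

```bash
python3 -m jog '-3 -20 0 0 0 0 1;-7 -50 0 0 0 0 1;-12 -80 0 0 0 0 1;-16 -110 0 0 0 0 1;-20 -135 0 0 0 0 1;-22 -150 0 0 0 0 1;-23 -156 0 0 0 0 1;-23 -156 -10 0 0 0 1;-23 -156 -20 0 0 0 1;-23 -156 -25 0 0 0 1'; python3 - <<'E'
from fit import *
for n in ("scene","top"):
    c=camera(n); save(c,n+"3"); o=get_obs(); print(o["ee_pos"],o["eef_rot"],o["force"],o["grip_width"])
    w=near(c,(.512,-.23),.12,.083,.095)[0]; print(n,"rim",circ(w))
    w=near(c,(.512,-.23),.12,.01,.075)[0]; k=np.hypot(w[:,0]-.512,w[:,1]+.23)<.09; print("inner",cone(w[k],.0175/.081,.068-.004*.0175/.081) if k.sum()>50 else k.sum())
    b=near(c,(.512,-.23),.09,.15,.2)[0]; k=np.hypot(b[:,0]-.512,b[:,1]+.23)<.03;print(" tube",cone(b[k],-.0045/.12,.022+.0045/.12*.127) if k.sum()>20 else k.sum())
    b=near(c,(.512,-.23),.09,.11,.15)[0]; print(" disc",(b[:,:2].min(0)+b[:,:2].max(0))/2,np.ptp(b[:,:2],axis=0),np.median(b[:,2]))
    u,v=(232,250) if n=="scene" else (375,195)
    cv2.imwrite(f"pics/{n}3z.png",cv2.resize(c["img"][v-90:v+90,u-90:u+90,::-1],None,fx=3.3,fy=3.3))
E
```

```text
time_s: 6.48
ee_pos: [0.5108, -0.2289, 0.2005]
eef_rot: [-1.573, 0.001, -2.695]
force: [0.0, -0.2, -1.6]
grip_width: 0.0371
[ 0.51069943 -0.22872065  0.20004166] [-1.57382223e+00  6.09814332e-04 -2.69458121e+00] [-0.86304768  0.01671955 -3.34340289] 0.037576530002261514
scene rim (array([ 0.5108, -0.2319,  0.0877]), 420, np.float64(0.0016))
inner (array([ 0.5118, -0.2327]), 413, np.float64(-0.0001), np.float64(0.0007))
 tube (array([ 0.5104, -0.2298]), 133, np.float64(0.0), np.float64(0.0005))
 disc [ 0.51812374 -0.22951353] [0.12307507 0.13826792] 0.13633554344528878
[ 0.51093742 -0.22887325  0.20111123] [-1.57318091e+00  1.04288109e-03 -2.69450834e+00] [-0.21221131  0.83651855 -2.28527926] 0.03701165990407013
top rim (array([ 0.5125, -0.2284,  0.0877]), 335, np.float64(0.0017))
inner (array([ 0.5127, -0.2289]), 338, np.float64(0.0), np.float64(0.0002))
 tube 0
 disc [ 0.51533859 -0.2068565 ] [0.13281297 0.09720852] 0.13502113264018809
```

View pics/scene3z.png

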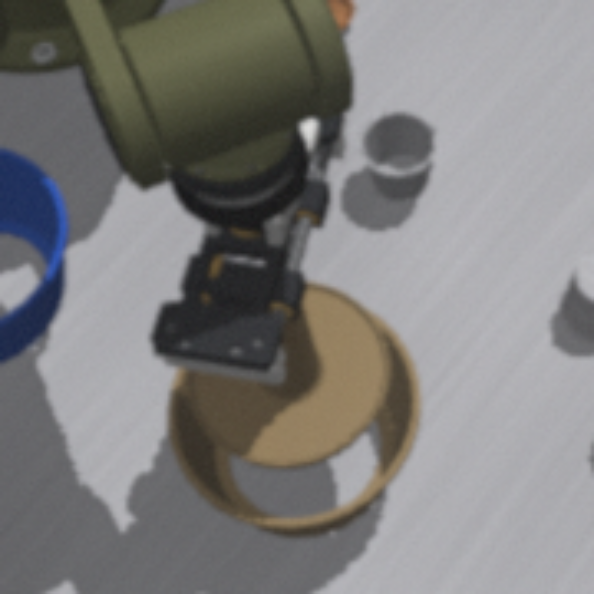

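View pics/top3z.png

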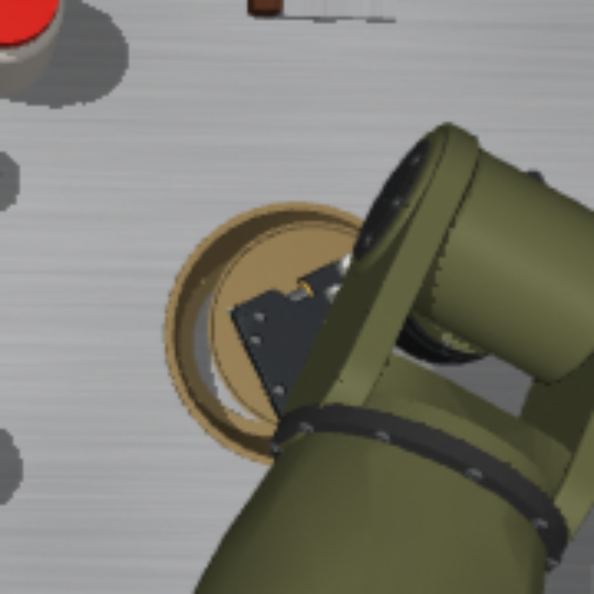

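```bash
python3 -m jog '1 -1 -5 0 0 0 1;1 -1 -15 0 0 0 1;1 -1 -27 0 0 0 1;1 -1 -40 0 0 0 1;1 -1 -52 0 0 0 1;1 -1 -64 0 0 0 1;1 -1 -75 0 0 0 1;1 -1 -84 0 0 0 1;1 -1 -90 0 0 0 1;1 -1 -92 0 0 0 1'; python3 - <<'E'
from fit import *
for n in ("scene","top"):
    c=camera(n); save(c,n+"4"); o=get_obs(); print(o["ee_pos"],o["eef_rot"],o["force"],o["grip_width"])
    w=near(c,(.512,-.23),.12,.083,.095)[0]; k=np.hypot(w[:,0]-.512,w[:,1]+.23)>.07;print(n,"rim",circ(w[k]))
    b=near(c,(.512,-.23),.09,.05,.075)[0]; k=np.hypot(b[:,0]-.512,b[:,1]+.23)<.028;print(" tube",cone(b[k],-.0045/.12,.022+.0045/.12*.03) if k.sum()>20 else k.sum())
    b=near(c,(.512,-.23),.095,.046,.084)[0]; k=np.hypot(b[:,0]-.512,b[:,1]+.23)>.07; print(" inner",cone(b[k],.0175/.081,.068-.004*.0175/.081))
    u,v=(232,270) if n=="scene" else (375,205)
    cv2.imwrite(f"pics/{n}4z.png",cv2.resize(c["img"][v-60:v+60,u-60:u+60,::-1],None,fx=4.9,fy=4.9,interpolation=cv2.INTER_CUBIC))
E
```

```text
time_s: 7.42
ee_pos: [0.5117, -0.2297, 0.108]
eef_rot: [-1.574, 0.0, -2.695]
force: [1.1, 1.1, -2.6]
grip_width: 0.0373
[ 0.51177504 -0.22977563  0.10831538] [-1.57388268e+00  5.41847897e-04 -2.69452913e+00] [ 0.16589778 -1.19391581 -1.58124927] 0.03770964394725038
scene rim (array([ 0.5107, -0.2318,  0.0878]), 493, np.float64(0.0017))
 tube (array([ 0.5116, -0.2306]), 47, np.float64(0.0), np.float64(0.0005))
 inner (array([ 0.5109, -0.232 ]), 580, np.float64(0.0002), np.float64(0.0008))
[ 0.51195883 -0.22990395  0.10897977] [-1.57325459e+00  9.57082996e-04 -2.69454940e+00] [ 0.40030661  0.03722662 -0.63453034] 0.037458740500056015
top rim (array([ 0.5122, -0.2289,  0.0882]), 286, np.float64(0.0016))
 tube 0
 inner (array([ 0.5125, -0.2283]), 390, np.float64(-0.0001), np.float64(0.0006))
```

View pics/scene4z.png

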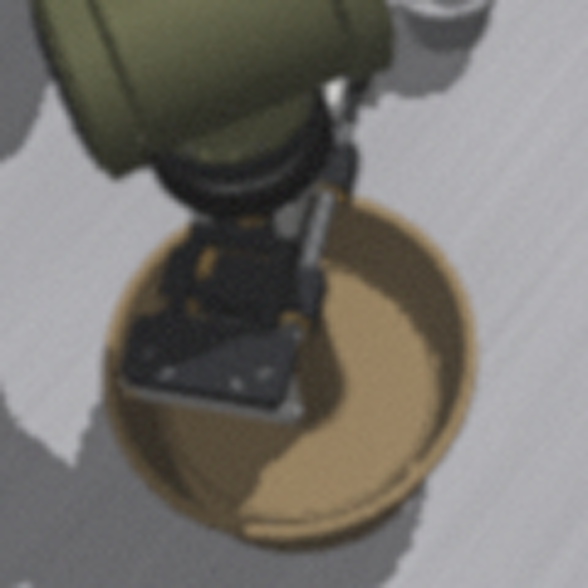

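View pics/top4z.png

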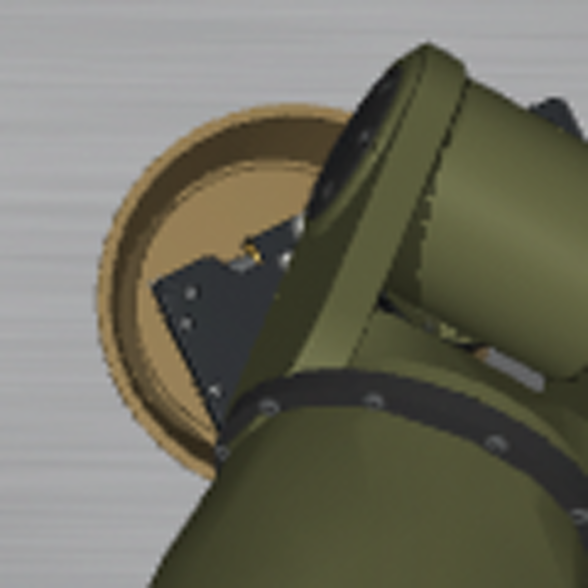

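```bash
python3 -m jog '0 -0.5 -3 0 0 0 1;0 -0.5 -6 0 0 0 1;0 -0.5 -9 0 0 0 1;0 -0.5 -12 0 0 0 1;0 -0.5 -15 0 0 0 1;0 -0.5 -18 0 0 0 1;0 -0.5 -20 0 0 0 1;0 -0.5 -22 0 0 0 1;0 -0.5 -23 0 0 0 1;0 -0.5 -23 0 0 0 1' 15
```

```text
time_s: 8.35
ee_pos: [0.5119, -0.2304, 0.0858]
eef_rot: [-1.574, 0.001, -2.695]
force: [-0.2, 0.8, -2.4]
grip_width: 0.038
```

```bash
python3 -m jog '0 0 -1 0 0 0 1;0 0 -2 0 0 0 1;0 0 -3 0 0 0 1;0 0 -3.5 0 0 0 1;0 0 -4 0 0 0 1;0 0 -4 0 0 0 1'; python3 -c "
from h import *
for i in range(3): 
  camera('scene');o=get_obs(); print(o['ee_pos'],o['force'],o['moment'],o['grip_width'])"
```

```text
time_s: 8.85
ee_pos: [0.5119, -0.2303, 0.0816]
eef_rot: [-1.574, 0.001, -2.695]
force: [-0.0, -0.2, -2.3]
grip_width: 0.0376
[ 0.51191757 -0.23034185  0.0817564 ] [ 0.17295445  0.67738503 -1.28717969] [ 0.00200402 -0.06038419  0.00773178] 0.03719275278972914
[ 0.51195469 -0.23035602  0.08180944] [-1.02473032  0.48347076 -2.13562576] [ 0.00129684  0.00706181 -0.01090641] 0.03760472472004431
[ 0.51193557 -0.23037192  0.08184711] [-0.47427476  0.24484344 -1.83525356] [-0.04334985  0.03003092 -0.03311838] 0.03761926510490944
```

No contact yet; underside ≈ 5.5 mm. Last bit.

```bash
python3 -m jog '0 0 -0.5 0 0 0 1;0 0 -1 0 0 0 1;0 0 -1.5 0 0 0 1;0 0 -2 0 0 0 1;0 0 -2.5 0 0 0 1;0 0 -2.5 0 0 0 1;0 0 -2.5 0 0 0 1'; python3 -c "
from h import *
for i in range(3): 
  camera('scene');o=get_obs(); print(o['ee_pos'],o['force'],o['moment'],o['grip_width'])"
```

```text
time_s: 9.58
ee_pos: [0.5119, -0.2303, 0.0802]
eef_rot: [-1.573, 0.001, -2.694]
force: [-5.5, 3.6, 9.8]
grip_width: 0.0377
[ 0.51191126 -0.2302628   0.0802395 ] [-5.50265578  3.8713515   9.71118418] [0.62846418 1.06716494 0.04452934] 0.037813535756380044
[ 0.51188549 -0.2303044   0.08021909] [-5.3003518   3.56435879  9.89922397] [ 0.60776787  1.04730257 -0.03587181] 0.03801109990219679
[ 0.51190337 -0.23027782  0.08022917] [-6.5077624   3.29635697 10.38483792] [0.63919521 1.11153708 0.07038497] 0.03786664140316054
```

```bash
python3 -m jog '-0.5 0.3 0 0 0 0 1;-1 0.6 0 0 0 0 1;-1 0.6 -0.5 0 0 0 1;-1 0.6 -0.5 0 0 0 1'; python3 -c "
from fit import *
for i in range(3): 
  c=camera('scene');o=get_obs(); print(o['ee_pos'],o['force'],o['moment'],o['grip_width'])
w=near(c,(.512,-.23),.12,.083,.095)[0]; k=np.hypot(w[:,0]-.512,w[:,1]+.23)>.07;print('rim',circ(w[k]))
"
```

```text
time_s: 10.07
ee_pos: [0.511, -0.2297, 0.0803]
eef_rot: [-1.573, 0.001, -2.694]
force: [-3.3, 1.2, 6.7]
grip_width: 0.0376
[ 0.51097799 -0.22966536  0.08024314] [-3.0733577   1.60647783  6.72633784] [0.27979839 0.65444163 0.06288952] 0.03771910373413216
[ 0.51097564 -0.22964182  0.0802373 ] [-3.66572649  1.87960804  7.08837065] [0.3640073  0.64365907 0.07917662] 0.03725185602867485
[ 0.51096045 -0.22965646  0.08024415] [-3.44572994  2.04551763  6.67375759] [0.37628439 0.63144968 0.04242267] 0.037508146825745346
rim (array([ 0.5109, -0.232 ,  0.0877]), 500, np.float64(0.0016))
```

```bash
python3 -m jog '-0.5 0.3 0 0 0 0 1;-1 0.6 0 0 0 0 1;-1 0.6 -0.5 0 0 0 1;-1 0.6 -0.5 0 0 0 1'; python3 -c "
from fit import *
for i in range(2): 
  c=camera('scene');o=get_obs(); print(o['ee_pos'],o['force'],o['moment'],o['grip_width'])
w=near(c,(.512,-.23),.12,.083,.095)[0]; k=np.hypot(w[:,0]-.512,w[:,1]+.23)>.07;print('rim',circ(w[k]))
b=near(c,(.512,-.23),.055,.005,.03)[0]; k=np.hypot(b[:,0]-.512,b[:,1]+.23)>.03; b=b[k]
A=np.c_[b[:,0]-.512,b[:,1]+.23,np.ones(len(b))]; s=np.linalg.lstsq(A,b[:,2],rcond=None)[0]; print('disc plane',s,len(b),(b[:,2]-A@s).std())
"
```

```text
time_s: 10.55
ee_pos: [0.5102, -0.2291, 0.0802]
eef_rot: [-1.573, 0.002, -2.694]
force: [-1.0, 0.8, 6.9]
grip_width: 0.0379
[ 0.51018879 -0.22917905  0.08027887] [-1.78617052  1.39286315  6.08680536] [ 0.13641609  0.26871329 -0.00101924] 0.03794559655093698
[ 0.51014237 -0.22915245  0.08023215] [-1.9706304   1.2490802   6.68532057] [0.15407293 0.33516352 0.05174796] 0.037721227077174235
rim (array([ 0.5108, -0.2319,  0.0877]), 486, np.float64(0.0016))
disc plane [0.00556463 0.00097633 0.01580097] 677 0.0016903167328882174
```

The disc surface now reads 15.8 mm, against 11.9 mm on the bench. That is the +4 mm expected for home, and it is level. Releasing.

```bash
python3 -m jog '0 0 0 0 0 0 0.58;0 0 0 0 0 0 0.55;0 0 0 0 0 0 0.5;0 0 0 0 0 0 0.4;0 0 0 0 0 0 0.3;0 0 0 0 0 0 0.2;0 0 0 0 0 0 0.2;0 0 0 0 0 0 0.2' 5;  python3 -c "
from fit import *
for i in range(2): 
  c=camera('scene');o=get_obs(); print(o['ee_pos'],o['force'],o['moment'],o['grip_width'])
w=near(c,(.512,-.23),.12,.083,.095)[0]; k=np.hypot(w[:,0]-.512,w[:,1]+.23)>.07;print('rim',circ(w[k]))
b=near(c,(.512,-.23),.055,.005,.03)[0]; k=np.hypot(b[:,0]-.512,b[:,1]+.23)>.03; b=b[k]
A=np.c_[b[:,0]-.512,b[:,1]+.23,np.ones(len(b))]; s=np.linalg.lstsq(A,b[:,2],rcond=None)[0]; print('disc plane',s,len(b),(b[:,2]-A@s).std())
"
```

```text
time_s: 11.32
ee_pos: [0.5102, -0.2291, 0.0802]
eef_rot: [-1.573, 0.002, -2.694]
force: [0.5, -0.5, -0.3]
grip_width: 0.0742
[ 0.51013969 -0.22915857  0.08021299] [ 0.08567788  0.34832591 -0.15899636] [-0.00817555  0.01007075  0.00025421] 0.07470946227700741
[ 0.51016026 -0.22915301  0.08024162] [-0.38635638  0.03663875  0.47677129] [ 0.01923504 -0.03548537 -0.01181779] 0.07503998665781067
rim (array([ 0.5109, -0.2321,  0.0877]), 505, np.float64(0.0016))
disc plane [ 0.00375023 -0.00054508  0.01581519] 671 0.0017958903458214917
```

```bash
python3 -m jog '0 0 4 0 0 0 0.2;0 0 15 0 0 0 0.2;0 0 35 0 0 0 0.2;0 0 60 0 0 0 0.2;0 0 90 0 0 0 0.2;0 0 120 0 0 0 0.2;0 0 145 0 0 0 0.2;0 0 160 0 0 0 0.2;0 0 170 0 0 0 0.2;0 0 170 0 0 0 0.2' && python3 -m jog '0 40 0 0 0 0 0.2;0 80 0 0 0 0 0.2;0 120 0 0 0 0 0.2;0 160 0 0 0 0 0.2;0 200 0 0 0 0 0.2;0 240 0 0 0 0 0.2;0 280 0 0 0 0 0.2;0 320 0 0 0 0 0.2;0 350 0 0 0 0 0.2;0 350 0 0 0 0 0.2'; python3 - <<'E'
from fit import *
for n in ("scene","top"):
    c=camera(n); save(c,n+"5"); 
    w=near(c,(.512,-.23),.12,.083,.095)[0]; k=np.hypot(w[:,0]-.512,w[:,1]+.23)>.07;print(n,'rim',circ(w[k]))
    b=near(c,(.512,-.23),.025,.03,.11)[0]; print(" tube",cone(b,-.0045/.12,.022+.0045/.12*.004))
    b=near(c,(.512,-.23),.025,.112,.14)[0]; print(" top",circ(b),np.median(b[:,2]),b[:,2].max())
    b=near(c,(.512,-.23),.055,.005,.03)[0]; k=np.hypot(b[:,0]-.512,b[:,1]+.23)>.03; b=b[k]
    A=np.c_[b[:,0]-.512,b[:,1]+.23,np.ones(len(b))]; s=np.linalg.lstsq(A,b[:,2],rcond=None)[0]; print('disc plane',s,len(b))
    for t in("mould_a_centre","jar_centre"):
        for d in masks_of(t,n):
            P,_=pts(c,d["mask"]); print(t,round(d["conf"],2),d["extent"])
E
```

```text
time_s: 12.25
ee_pos: [0.5106, -0.2294, 0.2529]
eef_rot: [-1.57, 0.004, -2.694]
force: [0.0, -0.3, -0.8]
grip_width: 0.0753
time_s: 13.08
ee_pos: [0.5097, 0.125, 0.2517]
eef_rot: [-1.571, 0.002, -2.69]
force: [-0.0, 0.2, 0.3]
grip_width: 0.0754
scene rim (array([ 0.5109, -0.2319,  0.0878]), 595, np.float64(0.0017))
 tube (array([ 0.5105, -0.2306]), 337, np.float64(-0.0009), np.float64(0.0009))
 top (array([ 0.5106, -0.2307,  0.0166]), 108, np.float64(0.0006)) 0.12162336058002532 0.12718430354639954
disc plane [ 0.00060785 -0.00384388  0.01586378] 843
mould_a_centre 0.65 [248.9, 193.2, 274.5, 223.1]
jar_centre 0.6 [334.6, 247.2, 378.0, 294.5]
top rim (array([ 0.5125, -0.2284,  0.0878]), 589, np.float64(0.0015))
 tube (array([ 0.5118, -0.2263]), 306, np.float64(-0.0013), np.float64(0.0013))
 top (array([ 0.512 , -0.2267,  0.0166]), 95, np.float64(0.0005)) 0.12207704363190366 0.12759695154357242
disc plane [-0.00224086  0.00267353  0.01494683] 1072
mould_a_centre 0.82 [254.0, 230.0, 280.9, 260.4]
jar_centre 0.63 [267.1, 85.9, 304.3, 135.2]
```

View pics/scene5.png

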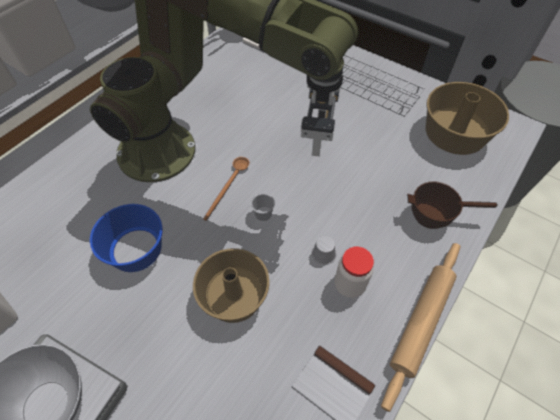

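View pics/top5.png

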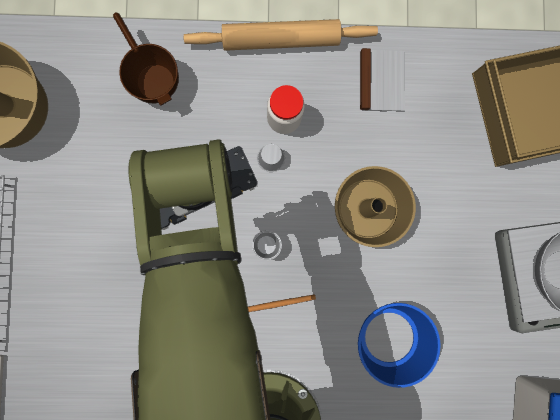

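```bash
python3 -c "
from h import *
hand_in(); print(get_obs()['time_s'])"
```

```text
the job is handed in; nothing more can be done
the job is handed in; nothing more can be done
```

The base is in the brown tin wall, tube up, level and home on the lip. I released it, moved the gripper clear and handed the job in at about 13 s. `hand_in` gave no verdict.

I gripped the base by its tube, carried it over the moulds and lowered it slowly until it touched the lip, at about 10 N.

**Last checks:**
- **Height:** the disc surface sits 3.3 mm (top camera) to 3.9 mm (scene camera) above where it read on the bench, against 4 mm expected. The tube top reads 2.7 to 3.7 mm higher. The gripper stopped 3.9 mm above its grasp height.
- **Level:** tilt is within about 0.25°.
- **Tin wall:** it did not move, to within measurement (0.2 mm).
- **Surroundings:** the moulds and jar look unmoved in both pictures. The arm never went near the blue tin.

**Disagreements:**
- The two cameras differ by 2–4 mm in absolute position, so I relied on the base-to-wall distance within each camera.
- Both show the tube about 1–2 mm off the wall's axis, roughly the play in the fit.
- At first contact there was 5–6 N of sideways force. I shifted the base about 2 mm to ease it to about 2 N before letting go, and it read near zero after that.

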